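# Slide the hob's touch bar up to full power under the pot

### The arm

A 6-joint arm with a two-finger parallel gripper is mounted at the origin on the work surface. World frame = base frame: x ahead of the robot, y to its left, z up, the work surface at z = 0. Lengths are in mm, angles in rad, forces in N, time in s.
With the tool pointing down it reaches from about 350 to 975 mm from the base axis. Payload 7.1 kg.
Tool frame: the origin (TCP) lies on the front face of the gripper's body, between the roots of the fingers; the fingertips stand 80 mm ahead of it and the grasp point (between the pads) lies 61 mm ahead of it (env.tips_ahead is the distance from the TCP to the fingertips, in mm); z points along the fingers, y is the line along which they close (so a half turn about z gives the same grasp; the last joint's range is limited). The gripper opens to 88 mm and grips with 3 to 60 N. Pads are 20 mm wide; open, the fingers measure 115 mm over their backs; the gripper's body (75 mm by 178 mm) begins 61 mm behind the grasp point.
Start: joints at [-1.155, 0.423, 1.63, -0, 1.089, -0.019], TCP at [263.283, -566.822, 302.675] pointing down, gripper open.
Joint ranges: [-3, 3], [-0.9, 2.11], [0.09, 2.58], [-1.31, 4.45], [0.11, 2.69], [-2.54, 2.54]. Speed limits (rad/s): [2.39, 2.39, 3.01, 3.14, 3.14, 3.14].

### API

Orientations are given as a unit quaternion [x, y, z, w].
In Python, from station import env, set_gripper, viewer, workorder gives the robot as it stands. Calls block until the motion is done:
- env.reach(position, orientation): joint-space move of the TCP to a pose.
- env.move_l(position, rot=None, rate=150, f_stop=None): straight line of the TCP; rot=None keeps the orientation; rate is the mean speed in mm/s. With f_stop (N) it stops when the force on the tool has changed by that much, and returns True; else False.
- env.move_joints(angles): joint-space move.
- set_gripper(opening): finger opening in mm; the grip force is fixed at half the most; returns when the fingers have stopped.
- env.hold(seconds).
- env.ik(position, orientation): joint angles nearest the present ones, or None.
- env.read_state(): the state.
- viewer.camera(name): name is "scene" or "side" or "wrist"; returns the picture (384x512x3 uint8, blue, green, red); there is no depth.
- viewer.camera_params(name): a dict with "fx", "fy", "cx", "cy" (pixels), "pose" (4x4, takes a point from camera to world coordinates); the wrist camera has in their place "tool_from_camera" (4x4, takes a point from camera to tool coordinates, whose origin is the TCP and whose axes are the flange's). Camera axes: x right, y up, looking along -z (the intrinsics and any distortion apply to the point x, -y, -z); pixel columns grow to the right and rows downward; lengths in mm; the calibration is good to about 2 mm. A picture is of the moment at which its call begins: read the wrist's pose just before it. camera_params takes no time and is no camera call.
A pose or a line that the arm cannot do raises env.IKError and nothing moves.
- workorder.sign_off(): hands the job in; it is judged then, once.
The state is a dict: "time_s": time; "qpos": joint angles; "dq": joint speeds; "tau": joint torques, N m; "tool_pos": TCP position; "orientation": TCP orientation; "force": force on the tool from outside, world axes, zero at the start; "wrist_torque": the same for the moment, N m; "width": finger opening in mm; "grip_force": force on a finger pad.
Only numpy, scipy, OpenCV 4.12 (cv2) and the standard library are available. Lean on these libraries where they do the work, as an engineer would, in place of code of your own. Each camera call takes 0.05 s, during which the arm holds its last target. There are 200 camera calls.

### The job

Turn up the heat under the steel pot: with the gripper shut, set the fingertips lightly on the smallest (white) dot of the curved touch bar in front of the pot's cooking zone and run them along the curve over every dot in turn to the largest (red) one. Finish there with the fingertips still resting lightly and squarely on the red dot, holding the bar slightly pressed. Do not press hard, do not press the other bar, and do not shift or lift the pot, the bowl, the spice jar or the pepper mill.

Things in the scene. Friction and masses are not known exactly. Their poses are not given: they have to be found in the camera images.
- hob: White double induction hob, black glass top, 360 (x) by 600 (y) by 60 mm high, fixed. Origin: centre of its underside. Its -x side faces the robot and carries the two touch bars; +y is the user's left. Two round cooking zones (grey rings, 176 mm) lie at x +65, y +150 (left) and y -150 mm (right). The pot stands on one, the bowl on the other; which is which varies.
- pot: Lidded steel pot, 150 mm across, 85 mm high plus black lid knob to 107 mm, two loop handles to 99 mm each side. Origin: centre of its underside. Loose, stands on the glass (60 mm above the counter).
- bowl: Yellow bowl, 140 mm across, 60 mm high, loose, on the other cooking zone. Origin: centre of its underside.
- spice: Small spice jar with green cap, 40 mm across, 72 mm high, loose, on the glass between the zones. Origin: centre of its underside.
- mill: Dark wooden pepper mill, 54 mm across, 150 mm high, loose, on the counter to the left of the hob. Origin: centre of its underside.
- bar_left (a joint): Travel (m) of the left (hob +y) touch bar: 0 up, 0.006 fully down. A grey arc 24 mm wide, 180 mm long, mid-line radius 125 mm about hob x -30, y +150 mm, bulging to the robot; its top is 7 mm above the glass, 67 mm above the counter. It sinks as one on soft springs: gives at about 0.7 N, 0.4 N more per mm, 3 N fully down, then hard. Springs back.
- left1 (a point): Mark 1 of 5 on the left bar: small white dot, 10 mm across, amid its own touch field, 24 mm across the bar by 36 mm along it; the fields join flush. Origin: the dot's centre on the bar's top face; axes as the hob's. This is the low end, at the user's left (+y end) of the bar.
- left2 (a point): Mark 2 of 5 on the left bar: yellow dot, 12 mm across, amid its own touch field, 24 mm across the bar by 36 mm along it; the fields join flush. Origin: the dot's centre on the bar's top face; axes as the hob's.
- left3 (a point): Mark 3 of 5 on the left bar: yellow dot, 14 mm across, amid its own touch field, 24 mm across the bar by 36 mm along it; the fields join flush. Origin: the dot's centre on the bar's top face; axes as the hob's.
- left4 (a point): Mark 4 of 5 on the left bar: orange dot, 17 mm across, amid its own touch field, 24 mm across the bar by 36 mm along it; the fields join flush. Origin: the dot's centre on the bar's top face; axes as the hob's.
- left5 (a point): Mark 5 of 5 on the left bar: large red dot, 20 mm across, amid its own touch field, 24 mm across the bar by 36 mm along it; the fields join flush. Origin: the dot's centre on the bar's top face; axes as the hob's. This is the high end, at the user's right (-y end) of the bar.
- bar_right (a joint): Travel (m) of the right (hob -y) touch bar: 0 up, 0.006 fully down. A grey arc 24 mm wide, 180 mm long, mid-line radius 125 mm about hob x -30, y -150 mm, bulging to the robot; its top is 7 mm above the glass, 67 mm above the counter. It sinks as one on soft springs: gives at about 0.7 N, 0.4 N more per mm, 3 N fully down, then hard. Springs back.
- right1 (a point): Mark 1 of 5 on the right bar: small white dot, 10 mm across, amid its own touch field, 24 mm across the bar by 36 mm along it; the fields join flush. Origin: the dot's centre on the bar's top face; axes as the hob's. This is the low end, at the user's left (+y end) of the bar.
- right2 (a point): Mark 2 of 5 on the right bar: yellow dot, 12 mm across, amid its own touch field, 24 mm across the bar by 36 mm along it; the fields join flush. Origin: the dot's centre on the bar's top face; axes as the hob's.
- right3 (a point): Mark 3 of 5 on the right bar: yellow dot, 14 mm across, amid its own touch field, 24 mm across the bar by 36 mm along it; the fields join flush. Origin: the dot's centre on the bar's top face; axes as the hob's.
- right4 (a point): Mark 4 of 5 on the right bar: orange dot, 17 mm across, amid its own touch field, 24 mm across the bar by 36 mm along it; the fields join flush. Origin: the dot's centre on the bar's top face; axes as the hob's.
- right5 (a point): Mark 5 of 5 on the right bar: large red dot, 20 mm across, amid its own touch field, 24 mm across the bar by 36 mm along it; the fields join flush. Origin: the dot's centre on the bar's top face; axes as the hob's. This is the high end, at the user's right (-y end) of the bar.
There are look-alikes about, which are no part of the job. Leave any yellow look-alike of the pot alone.

How it is judged:
By the outcome, as a careful person would: the job done as asked, in the order asked, and still so for the second after the job is handed in, while the arm keeps its last pose, push and grip.
It also fails if it takes over 38 s, if anything falls off the work surface, if the arm or the gripper's body presses on something with over 40 N, if the wrist force passes 120 N, or if a joint passes its speed limit or range.

## Working session

There is one attempt and no reset: what is moved stays moved. The work goes in short steps, each a Python script; the robot and the scene stay as the last script left them, time stands still between calls to the robot, and variables do not carry over. Pictures are saved under pics/ and viewed, at most 10 in all, crops included, and the job is handed in when it is done.

```bash
mkdir -p pics; ls; python3 - <<'E'
from station import env, set_gripper, viewer, workorder
import cv2, numpy as np
for n in ("scene","side"):
    cv2.imwrite(f"pics/{n}0.png", viewer.camera(n)); p=viewer.camera_params(n); print(n,{k:(np.round(v,3).tolist()) for k,v in p.items()})
p=viewer.camera_params("wrist"); print({k:(np.round(v,3).tolist()) for k,v in p.items()})
s=env.read_state(); print(s["time_s"],s["tool_pos"],s["orientation"],s["force"])
E
```

```text
pics
scene {'fx': 365.918, 'fy': 365.918, 'cx': 253.214, 'cy': 193.974, 'pose': [[-0.098, -0.78, 0.618, 1110.443], [0.995, -0.077, 0.062, 209.514], [-0.001, 0.621, 0.784, 827.621], [0.0, 0.0, 0.0, 1.0]]}
side {'fx': 371.193, 'fy': 371.193, 'cx': 252.677, 'cy': 194.607, 'pose': [[-0.938, 0.246, -0.243, 314.14], [-0.345, -0.698, 0.628, 681.621], [-0.015, 0.673, 0.74, 726.523], [0.0, 0.0, 0.0, 1.0]]}
{'fx': 287.019, 'fy': 287.019, 'cx': 256.239, 'cy': 195.079, 'tool_from_camera': [[-0.0, 0.968, 0.249, 67.421], [1.0, 0.001, -0.001, 0.903], [-0.002, 0.249, -0.968, -81.803], [0.0, 0.0, 0.0, 1.0]]}
0.1 [ 263.11956666 -566.48732416  301.97192237] [ 9.76461410e-01  2.15691068e-01 -1.46407033e-04 -6.75734883e-04] [-0.72279979  0.16575054 -0.63732004]
```

View pics/scene0.png

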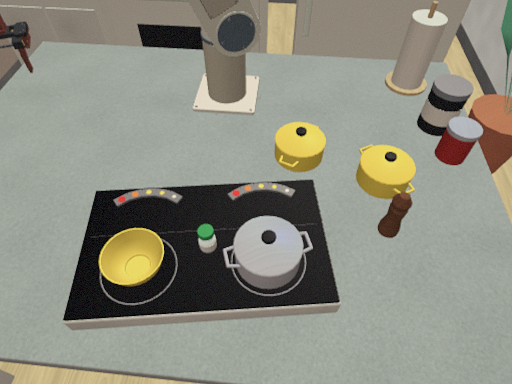

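View pics/side0.png

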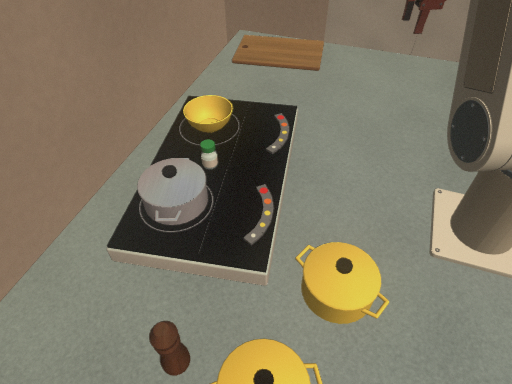

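The pot stands on the left zone (scene px 268,250), so the left bar applies. It runs from the white dot (~287,190) to the red dot (~236,193). Next I'll enlarge both bars.

```bash
python3 - <<'E'
import cv2, numpy as np
a=cv2.imread("pics/scene0.png"); b=cv2.imread("pics/side0.png")
def c(im,x,y,w,h,s): return cv2.resize(im[y:y+h,x:x+w],None,fx=s,fy=s,interpolation=cv2.INTER_CUBIC)
t=np.vstack([c(a,220,175,80,30,8),c(a,108,180,80,30,8)])
cv2.imwrite("pics/c1.png",t)
cv2.imwrite("pics/c2.png",np.hstack([c(b,235,178,50,70,8),c(b,255,105,50,70,8)]))
E
```

```text
(no output)
```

View pics/c1.png

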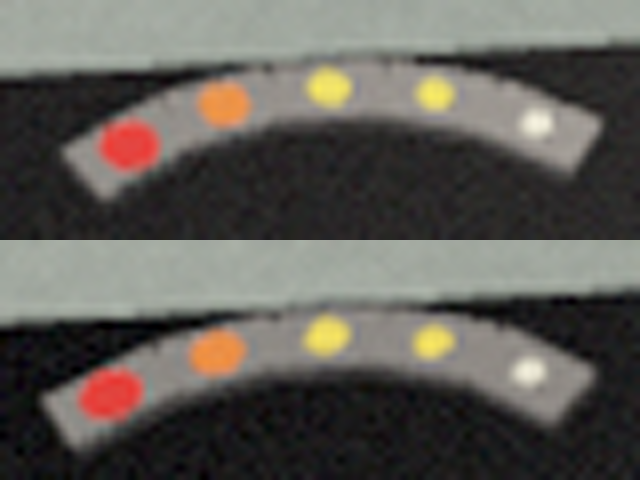

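View pics/c2.png

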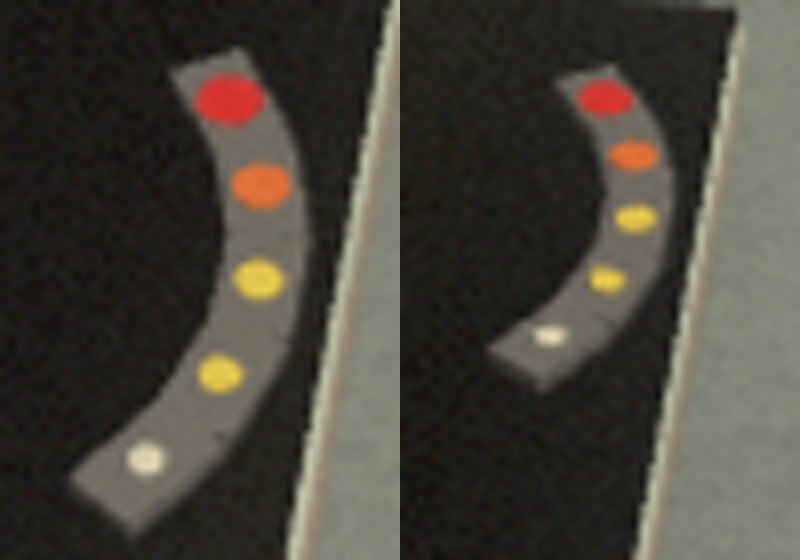

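```bash
cat > h.py <<'E'
import numpy as np
from scipy.optimize import least_squares
A=np.array([2,1,0,-1,-2])*36/125
def marks(side): return np.c_[-30-125*np.cos(A), side*150+125*np.sin(A)]
def place(p,m):
    c,s=np.cos(p[2]),np.sin(p[2]); return m@np.array([[c,s],[-s,c]])+p[:2]
def ground(P,px,z,R=None):
    M=np.array(P["pose"]); d=np.c_[(px[:,0]-P["cx"])/P["fx"],-(px[:,1]-P["cy"])/P["fy"],-np.ones(len(px))]@M[:3,:3].T
    o=M[:3,3]; return (o+d*((z-o[2])/d[:,2])[:,None])[:,:2]
def fit(w,m): return least_squares(lambda p:(place(p,m)-w).ravel(),[600,0,0])
E
python3 - <<'E'
from station import env, viewer
from h import *
np.set_printoptions(precision=1,suppress=True)
f=lambda l,o:(np.array(l)+.5)/8-.5+o
sl=f([(538,123),(435,94),(329,88),(224,104),(129,146)],(220,175))
sr=f([(529,132),(434,102),(326,96),(217,113),(110,155)],(108,180))
dl=f([(146,459),(220,373),(259,279),(262,186),(230,100)],(235,178))
dr=f([(150,336),(207,280),(236,218),(234,156),(205,98)],(255,105))
m=np.vstack([marks(1),marks(-1)])
W=[]
for n,a,b in(("scene",sl,sr),("side",dl,dr)):
    w=ground(viewer.camera_params(n),np.vstack([a,b]),67); W.append(w)
    r=fit(w,m); print(n,r.x[:2],round(r.x[2],4),np.abs(r.fun).max()); print(r.fun.reshape(-1,2)[:5].tolist())
r=fit(np.vstack(W),np.vstack([m,m])); print(r.x.tolist()); print(place(r.x,marks(1)))
E
```

```text
scene [657.7  44.8] 0.1675 0.5743642748512627
[[0.13089264541804368, -0.5743642748512627], [-0.061369808715539875, -0.1281082915575098], [-0.10248598983480406, -0.21089505651926288], [0.4684832349091721, 0.1669033734059724], [-0.3389307623233435, 0.01760031760731806]]
side [658.4  40.5] 0.1657 0.7393023413738433
[[-0.003660646736079798, -0.3522609319502408], [-0.15070965778636491, -0.23391746727168083], [-0.03007395866148954, -0.19022614118864567], [0.3071611487311543, -0.343717954464978], [0.20551150531844087, -0.30535080519432256]]
[658.0492248664983, 42.63531788933586, 0.1665976745771342]
[[488.9 235.3]
 [479.5 200.7]
 [480.3 164.9]
 [491.3 130.7]
 [511.5 101.1]]
```

Both cameras agree within about 4 mm and the residuals against the model are under 1 mm. The tool's y axis will follow the bar's tangent. I'll close the gripper, hover over the middle dot and check with the wrist camera.

```bash
cat >> h.py <<'E'
from scipy.spatial.transform import Rotation as Ro
def quat(psi): # tool down, tool x at yaw psi
    c,s=np.cos(psi),np.sin(psi); return Ro.from_matrix(np.array([[c,s,0],[s,-c,0],[0,0,-1]])).as_quat()
def pose(p,a): # xy and orientation over bar angle a (left bar), tool x to the robot
    return place(p,np.array([[-30-125*np.cos(a),150+125*np.sin(a)]]))[0], quat(p[2]+np.pi-a)
E
python3 - <<'E'
from station import env, viewer, set_gripper
from h import *
import cv2
p=[658.05,42.6,.1666]
xy,q=pose(p,0)
print(env.ik([*xy,300],q))
for a in A:
    x,qq=pose(p,a); print(np.round(x,1),env.ik([*x,146],qq))
set_gripper(0)
env.reach([*xy,300],q); env.hold(.3)
s=env.read_state(); T=np.eye(4); T[:3,3]=s["tool_pos"]; T[:3,:3]=Ro.from_quat(s["orientation"]).as_matrix()
im=viewer.camera("wrist"); np.save("T.npy",T); cv2.imwrite("pics/w1.png",im)
print(s["time_s"],s["tool_pos"],s["width"],s["qpos"])
F=[]
for _ in range(10): env.hold(.02); F.append(env.read_state()["force"])
print(np.mean(F,0),np.std(F,0),env.tips_ahead)
E
```

```text
[ 3.07118024e-01  2.54810591e-01  1.88805959e+00 -4.44089210e-16
  9.98722475e-01 -1.43027830e+00]
[488.9 235.3] [ 4.26622799e-01  5.38006900e-01  1.90164887e+00 -4.44089210e-16
  7.01936886e-01 -7.34773528e-01]
[479.5 200.7] [ 3.73476392e-01  5.14500765e-01  1.95193476e+00 -4.44089210e-16
  6.75157131e-01 -1.07591993e+00]
[480.3 164.8] [ 3.07118024e-01  5.02281179e-01  1.97813442e+00 -4.44089210e-16
  6.61177049e-01 -1.43027830e+00]
[491.3 130.7] [ 2.36527941e-01  5.02840068e-01  1.97693517e+00 -4.44089210e-16
  6.61817412e-01 -1.78886839e+00]
[511.5 101. ] [ 1.72166407e-01  5.16106956e-01  1.94849411e+00 -4.44089210e-16
  6.76991583e-01 -2.14122992e+00]
4.4333 [480.42617145 164.55018967 299.97664381] 0.4529761323014485 [ 3.06552772e-01  2.54880255e-01  1.88802675e+00 -6.77661681e-06
  9.98747426e-01 -1.43024456e+00]
[ 0.22919404 -0.12724121 -0.18333237] [0.39879966 0.25823175 0.33757915] 80.0
```

View pics/w1.png

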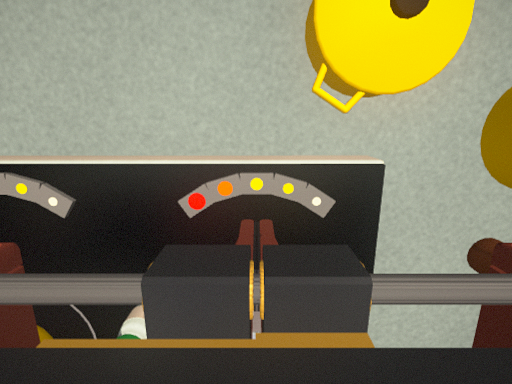

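The wrist view shows the left bar whole: red (197,201), orange (225,188), yellow (256,184), yellow (288,188) and white (317,202). I'll take centroids by colour and fit.

```bash
python3 - <<'E'
from station import viewer
from h import *
import cv2
np.set_printoptions(precision=2,suppress=True)
im=cv2.imread("pics/w1.png").astype(int); P=viewer.camera_params("wrist"); T=np.load("T.npy")
g0=[(317,202),(288,188),(256,184),(225,188),(197,201)]; px=[]
for k,(u,v) in enumerate(g0):
    w=im[v-9:v+10,u-9:u+10]; m=(w.min(2)>170) if k==0 else (w.max(2)-w.min(2)>90)
    y,x=np.nonzero(m); px.append((u-9+x.mean(),v-9+y.mean())); print(px[-1],m.sum())
P=dict(P); P["pose"]=T@np.array(P["tool_from_camera"])
w=ground(P,np.array(px),67); r=fit(w,marks(1)); print(w); print(r.x, np.abs(r.fun).max()); print(place(r.x,marks(1)))
p=np.array([658.05,42.6,.1666]); print(place(p,marks(1))-w)
# tips seen: (256,222)
print("tip px line", T[:3,3])
E
```

```text
(np.float64(316.140625), np.float64(201.015625)) 64
(np.float64(287.8979591836735), np.float64(187.94897959183675)) 98
(np.float64(256.0984848484849), np.float64(183.59848484848484)) 132
(np.float64(224.6910994764398), np.float64(187.9895287958115)) 191
(np.float64(196.44), np.float64(201.008)) 250
[[489.39 233.71]
 [479.72 199.08]
 [480.7  162.97]
 [491.52 128.93]
 [511.91  99.29]]
[658.35  40.84   0.17] 0.15277100633520035
[[489.28 233.6 ]
 [479.86 198.99]
 [480.66 163.12]
 [491.61 128.96]
 [511.82  99.31]]
[[-0.47  1.6 ]
 [-0.21  1.61]
 [-0.37  1.85]
 [-0.23  1.73]
 [-0.41  1.73]]
tip px line [480.43 164.55 299.98]
```

Wrist fit: hob y about 40.8 mm (the other two cameras gave 44.8 and 40.5), so I'll use (658.2, 41.6, 0.167). Next, a gentle touch-down on the white dot with averaged force readings.

```bash
cat >> h.py <<'E'
HOB=[658.2,41.6,.1670]
def favg(env,n=12):
    F=[];Z=[]
    for _ in range(n): env.hold(.02); s=env.read_state(); F.append(s["force"]); Z.append(s["tool_pos"])
    return np.round(np.mean(F,0),2),np.round(np.mean(Z,0),2),round(s["time_s"],2)
E
python3 - <<'E'
from station import env
from h import *
xy,q=pose(HOB,A[0])
env.reach([*xy,190],q); env.move_l([*xy,152],rate=60); env.hold(.2)
f0,z,t=favg(env,20); print(f0,z,t); np.save("f0.npy",f0)
for h in (147.5,146.5,145.5,145,144.5):
    env.move_l([*xy,h],rate=10); f,z,t=favg(env); print(h,f-f0,z,t)
    if f[2]-f0[2]>1.5: break
E
```

```text
[-0.11  0.1  -0.08] [489.09 234.3  152.22] 6.67
147.5 [0.19 0.25 0.06] [488.99 234.23 147.49] 7.47
146.5 [0.2  0.11 0.92] [489.09 234.28 146.56] 7.92
145.5 [0.37 0.13 1.37] [489.08 234.28 145.53] 8.37
145 [1.13 0.11 1.54] [489.07 234.27 145.03] 8.82
```

Contact came at z≈147, as modelled (1.5 N at 2 mm). Now the sweep.

```bash
python3 - <<'E'
from station import env, viewer
from h import *
import cv2
f0=np.load("f0.npy")
for i,a in enumerate(np.linspace(A[0],A[-1],13)[1:]):
    xy,q=pose(HOB,a); env.move_l([*xy,144.7],rot=q,rate=30); s=env.read_state()
    print(np.round(s["force"]-f0,2),np.round(s["tool_pos"]-[*xy,144.7],2),round(s["time_s"],2))
env.hold(.3); f,z,t=favg(env); print(f-f0,z-[*xy,144.7],t)
a=viewer.camera("side")[165:255,215:315]; b=viewer.camera("scene")[150:240,200:300]; 
cv2.imwrite("pics/end.png",np.hstack([cv2.resize(x,None,fx=4,fy=4,interpolation=cv2.INTER_CUBIC) for x in(a,b)]))
cv2.imwrite("pics/endw.png",cv2.resize(viewer.camera("wrist")[130:280,160:360],None,fx=4,fy=4))
E
```

```text
[-0.09 -1.99  2.1 ] [-0.29 -0.24 -0.09] 9.37
[ 0.06 -1.21  1.33] [ 0.02 -0.06  0.01] 9.92
[ 0.46 -1.95  2.09] [-0.01 -0.05 -0.01] 10.47
[ 0.46 -1.3   1.48] [-0.   -0.06 -0.03] 11.02
[ 0.55 -1.48  2.  ] [ 0.01 -0.06 -0.01] 11.57
[ 0.62 -1.42  1.48] [ 0.01 -0.07  0.01] 12.12
[ 0.34 -2.41  2.4 ] [ 0.02 -0.05 -0.  ] 12.67
[ 1.22 -0.97  1.74] [ 0.   -0.05 -0.02] 13.22
[ 0.94 -1.04  2.65] [ 0.03 -0.06  0.  ] 13.77
[ 0.71 -1.47  0.87] [ 0.03 -0.05  0.01] 14.32
[ 0.41 -1.35  1.9 ] [ 0.08 -0.03  0.02] 14.87
[ 0.85 -0.6   2.06] [ 0.07 -0.02  0.02] 15.42
[ 1.01 -1.26  1.91] [0.03165889 0.02609839 0.04      ] 15.92
```

View pics/end.png

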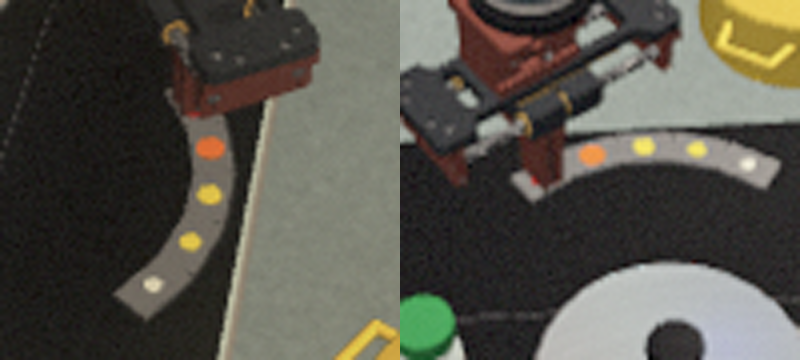

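View pics/endw.png

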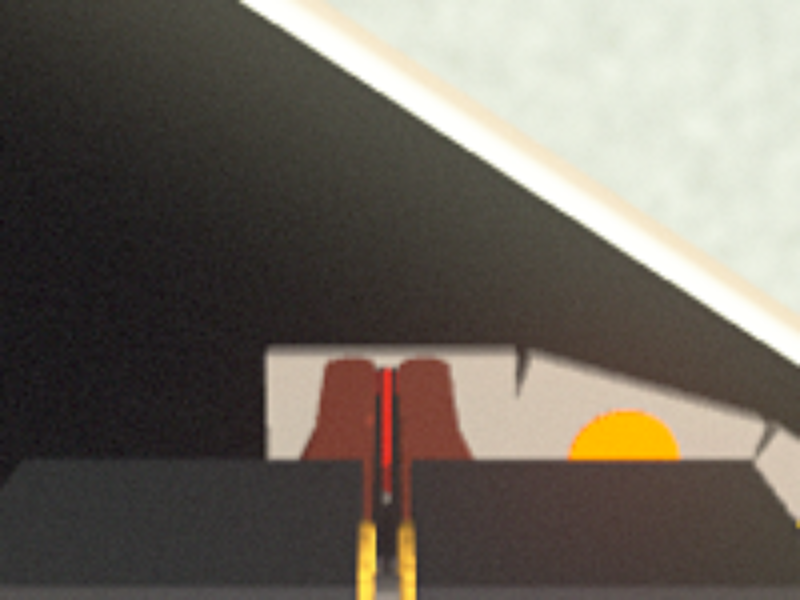

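The wrist close-up shows the tips (gap at x≈387) centred on the red field, which spans x≈267–520. That is within 1 mm along the bar, with an even margin of about 2 mm at the bar's edge. The pot, spice jar and other bar are untouched. Force is steady at about 1.9 N, so I'm handing in.

```bash
python3 - <<'E'
from station import workorder
print(workorder.sign_off())
E
```

```text
the job is handed in; nothing more can be done
None
```

I ran the shut fingertips along the left bar, in front of the steel pot, from the white dot over every dot to the red one, and handed in at about 16 s with them resting on the red dot at about 1.9 N (bar about 2.3 mm down).

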